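Turn the oblong bench sign to its crossed face

TASK

The glue gun on this counter is out of use: spin the oblong two-sided sign on its spindle half a turn, anticlockwise seen from above, until it comes to its stop and the crossed face looks to the front of its stand (the side with the little nib). Leave the round sign as it is.

Things in the scene. Friction and masses are not known exactly. Their poses are not given: they have to be found in the camera images.
- oblong (a joint): angle of the oblong sign on its stand, rad, growing anticlockwise from above: 0 = ring face to the stand's front, 3.14 = half a turn, crossed face to the front; hard stops at both. Starts between 0 and 0.4. Light friction (0.03 N m, under 1 N at 40 mm from the spindle): it stays where it is left. One face has a black ring, the other a black diagonal cross
- oblong_pivot (a point): on the oblong sign's spindle axis, 110 mm above the counter. Plate: upright aluminium, 110 mm wide, 60 high, 6 thick, centred on the spindle, from 50 to 110 mm above the counter; at joint 0 its width lies along this y axis. Axes of the fixed stand (do not turn with the plate): z up, -x its front, marked by a nib on its round 76 mm steel foot. Bystanders close by are under 50 mm tall
- round_pivot (a point): the same point of the other sign, to be left alone: same kind of stand, on its spindle axis, 110 mm above the counter, axes of its stand. Its plate is an upright round aluminium disc of 70 mm diameter, 6 mm thick, centred 80 mm above the counter, with the same ring and cross
- round_edge (a point): point on the rim of the round sign's disc, 35 mm out from its spindle, 80 mm above the counter; turns with the disc, its y axis points outward from the spindle
There are look-alikes about, which are no part of the job. What is shaped like the part that bears oblong but blue, green or orange is not meant.

How it is judged:
By the outcome, as a careful person would: the job done as asked, in the order asked, and still so for the second after the job is handed in, with the robot touching nothing.
It also fails if it takes over 32 s, if anything falls off the work surface, if the arm or the gripper's body presses on something with over 40 N, if the wrist force passes 120 N, or if a joint passes its speed limit or range.

ROBOT

A 6-joint arm with a two-finger parallel gripper is mounted at the origin on the work surface. World frame = base frame: x ahead of the robot, y to its left, z up, the work surface at z = 0. Lengths are in m, angles in rad, forces in N, time in s.
With the tool pointing down it reaches from about 0.275 to 0.975 m from the base axis. Payload 8.4 kg.
Tool frame: the origin (TCP) lies on the centre line of the jaws, within the pads' length; the fingertips stand 19 mm ahead of it and the grasp point (between the pads) is the TCP; z points along the fingers, y is the line along which they close (so a half turn about z gives the same grasp; the last joint's range is limited). The gripper opens to 92 mm and grips with 3 to 60 N. Pads are 20 mm wide; open, the fingers measure 128 mm over their backs; the gripper's body (75 mm by 189 mm) begins 69 mm behind the grasp point.
Start: joints at [-1.326, 0.353, 1.633, -0, 1.155, -0.002], TCP at [0.153, -0.606, 0.234] pointing down, gripper open.
Joint ranges: [-2.63, 2.63], [-0.92, 2.1], [0.06, 2.66], [-1.3, 4.44], [0, 2.69], [-3.02, 3.02]. Speed limits (rad/s): [2.22, 2.22, 2.79, 3.14, 3.14, 3.14].

INTERFACE

Orientations are given as a 3x3 rotation matrix whose columns are the frame's x, y, z axes.
In Python, from plant import sensors, cams, order gives the robot as it stands.
- The arm moves only by the shell command python3 -m handwheel 'ROWS' [FORCE]. ROWS is JSON, one flat list of numbers, 7 for each row, row after row: the turn, a rotation vector about the world's x, y, z each as a share of 0.1 rad, from -1 to 1, then the shift along the world's x, y, z each as a share of 2.5 cm, from -1 to 1, then the opening, from 0 (shut) to 1 (fully open). In form: [rx, ry, rz, x, y, z, jaw, rx, ry, rz, x, y, z, jaw, ...]. A call has 1 to 12 rows; each row shifts and turns the commanded pose from where the row before left it; what a row does not reach is not made up. A row lasts 1/10 s, in which the tool goes at most 50 mm and 8.59 degrees, less where a joint would pass 70% of its speed; a pose out of reach is approached as far as the arm can. A call with a number of a shift or a turn outside -1 to 1 is refused whole. A call with a gripper value outside its range is refused whole. The fingers move at their own pace and stop on an object; FORCE is the grip in N (left out, the last holds). Time passes only in rows, so rows that do not move let the fingers close. It gives the time, the measured TCP pose, the force, the opening and the grip force at its end, in the units of the state.
- sensors.sense(): the state, without advancing time (a new reading comes with each control period).
- cams.grab_frame(name): name is "scene" or "top" or "wrist"; returns a dict with "color" (400x640x3 uint8, blue, green, red), "intrinsics" (3x3 intrinsics, pixels), "pose" (4x4, takes a point from camera to world coordinates). Camera axes: x right, y down, z forward; pixel columns grow to the right and rows downward; lengths in m; the calibration is good to about 2 mm. The wrist camera is an equidistant fisheye: a pixel r from the principal point sees the ray r / f radians off the axis. A picture is of the moment at which its call begins. There is no depth.
- order.sign_off(): hands the job in; it is judged then, once.
Trained networks look in the newest picture that a camera, given by its name, has taken for a name from the list of things; names that differ only in an ending like _2 or _b are one class to them, and where a whole thing is asked for, a point or a joint stands for the part that bears it (a point fixed in the world has none). Each returns a list of dicts, best first, with "p" (0 to 1); they miss things now and then, are a little off and sometimes report something else, mostly with a low value. They report only what shows in the picture. A call takes as long as a camera call. They do not tell look-alikes from the thing itself.
- cams.cut_out(name, camera): "pixels" (400x640 bool, what is visible of it) and "at" ([column, row] in pixels, amid what is visible of it).
The state is a dict: "t": time; "joint_positions": joint angles; "joint_vel": joint speeds; "tau": joint torques, N m; "tcp_pos": TCP position; "orientation": TCP orientation; "contact_force": force on the tool from outside, world axes, zero at the start; "moment": the same for the moment, N m; "opening": opening from 0.0 (shut) to 1.0 (fully open); "grip_force": force on a finger pad.
Only numpy, scipy, OpenCV 4.12 (cv2) and the standard library are available. Lean on these libraries where they do the work, as an engineer would, in place of code of your own. Each camera call takes 0.05 s, during which the arm holds its last target. There are 200 camera calls.

## Working session

There is one attempt and no reset: what is moved stays moved. The work goes in short steps, Python scripts to look and compute and a shell command to move; the robot and the scene stay as the last step left them, time stands still between calls to the robot, and variables do not carry over. Pictures are saved under pics/ and viewed, at most 10 in all, crops included, and the job is handed in when it is done.

```bash
mkdir -p pics
python3 - <<'E'
from plant import sensors,cams
import cv2,numpy as np
ims=[]
for c in ["scene","top"]:
    f=cams.grab_frame(c); cv2.imwrite(f"pics/{c}0.png",f["color"])
    print(c,f["intrinsics"].round(1).tolist(),f["pose"].round(3).tolist())
    for n in ["oblong","oblong_pivot","round_pivot","round_edge"]:
        for d in cams.cut_out(n,c): print(c,n,round(d["p"],2),np.round(d["at"]),d["pixels"].sum())
print(sensors.sense()["t"])
E
```

```text
scene [[448.3, 0.0, 318.9], [0.0, 448.3, 201.6], [0.0, 0.0, 1.0]] [[0.581, 0.442, -0.683, 1.075], [0.814, -0.306, 0.494, -0.407], [0.01, -0.844, -0.537, 0.55], [0.0, 0.0, 0.0, 1.0]]
scene oblong 0.72 [239. 191.] 1491
scene oblong 0.64 [205. 242.] 2047
scene oblong 0.63 [433. 218.] 1199
scene oblong 0.62 [280. 267.] 2116
scene oblong 0.56 [148. 217.] 1973
scene oblong_pivot 0.96 [151. 226.] 2800
scene oblong_pivot 0.83 [279. 275.] 3306
scene oblong_pivot 0.8 [430. 229.] 2077
scene oblong_pivot 0.58 [210. 253.] 3122
scene round_pivot 0.91 [371. 200.] 1067
scene round_edge 0.63 [376. 185.] 437
top [[491.5, 0.0, 318.9], [0.0, 491.5, 194.7], [0.0, 0.0, 1.0]] [[-0.007, -0.985, 0.173, 0.33], [-1.0, 0.01, 0.019, -0.011], [-0.02, -0.173, -0.985, 1.068], [0.0, 0.0, 0.0, 1.0]]
top oblong 0.93 [424. 209.] 431
top oblong 0.76 [243. 130.] 662
top oblong 0.71 [390. 148.] 626
top oblong 0.66 [365. 274.] 329
top oblong 0.6 [453. 277.] 347
top oblong_pivot 0.95 [380. 150.] 1221
top oblong_pivot 0.91 [422. 215.] 1208
top oblong_pivot 0.86 [360. 276.] 1144
top oblong_pivot 0.82 [245. 138.] 1226
top oblong_pivot 0.69 [449. 276.] 1246
top round_pivot 0.62 [247. 210.] 998
top round_edge 0.74 [243. 206.] 290
0.5
```

View pics/scene0.png

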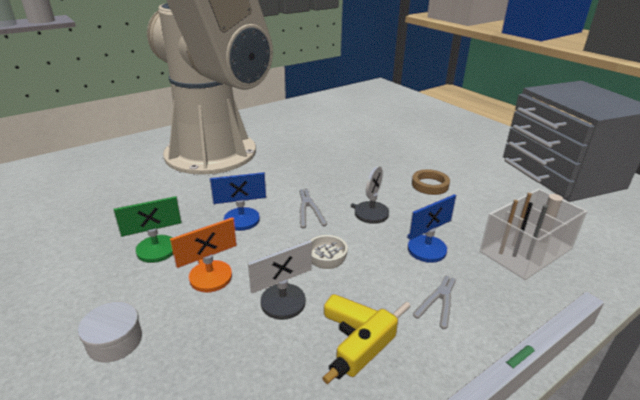

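View pics/top0.png

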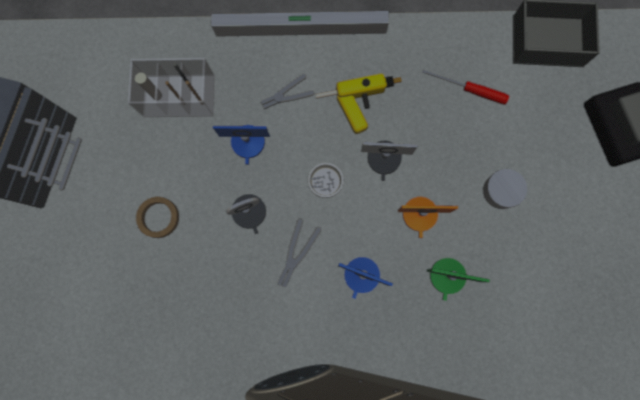

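Candidates are the five oblong signs, with pixels given as scene / top:
- grey (280,267) / (388,150)
- orange (205,242) / (424,209)
- green (148,217) / (453,277)
- blue (239,191) / (365,274)
- blue (433,218) / (243,130)

Only the grey aluminium one fits, since the coloured ones are excluded. The round sign is at (371,200) / (247,210). I'll confirm the grey one in a crop and measure it.

```bash
cat > h.py <<'E'
import numpy as np,cv2
from plant import sensors,cams
def ray(f,px):
    K=f["intrinsics"];T=f["pose"]
    d=T[:3,:3]@np.linalg.inv(K)@np.array([px[0],px[1],1.]);return T[:3,3],d/np.linalg.norm(d)
def atz(f,px,z):
    o,d=ray(f,px);return o+d*(z-o[2])/d[2]
def tri(fs,pxs):
    A=np.zeros((3,3));b=np.zeros(3);R=[ray(f,p) for f,p in zip(fs,pxs)]
    for o,d in R:
        P=np.eye(3)-np.outer(d,d);A+=P;b+=P@o
    x=np.linalg.solve(A,b);return x,[np.linalg.norm((np.eye(3)-np.outer(d,d))@(x-o)) for o,d in R]
E
python3 - <<'E'
from h import *
F={};M={}
for c,at in [("scene",(280,267)),("top",(390,148))]:
    F[c]=cams.grab_frame(c)
    d=min(cams.cut_out("oblong",c),key=lambda d:np.hypot(*(np.array(d["at"])-at)))
    M[c]=d["pixels"]; print(c,d["p"],d["at"],cv2.minAreaRect(np.argwhere(d["pixels"])[:,::-1].astype(np.float32)))
    p=np.argwhere(d["pixels"])[:,::-1].astype(np.float32)
    print(cv2.approxPolyDP(cv2.convexHull(p),3,True).reshape(-1,2).tolist())
a=F["top"]["color"][100:200,330:450];b=F["scene"]["color"][230:330,225:345]
cv2.imwrite("pics/crop.png",np.hstack([cv2.resize(x,None,fx=3.3,fy=3.3,interpolation=cv2.INTER_CUBIC) for x in (a,b)]))
E
```

```text
scene 0.78 [281.0, 263.1] ((281.1500244140625, 269.45001220703125), (38.89601516723633, 73.99729919433594), 71.56504821777344)
[[311.0, 242.0], [310.0, 270.0], [284.0, 289.0], [250.0, 292.0], [249.0, 262.0]]
top 0.82 [386.4, 149.8] ((387.7207946777344, 149.40863037109375), (53.934017181396484, 13.821927070617676), 4.085616588592529)
[[415.0, 146.0], [411.0, 153.0], [387.0, 156.0], [361.0, 150.0], [365.0, 141.0]]
```

View pics/crop.png

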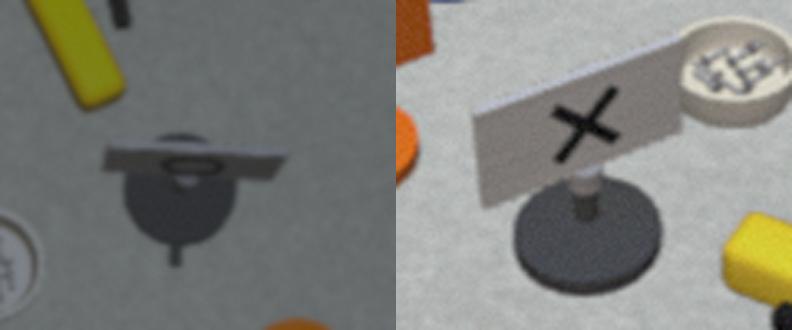

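The crop shows the grey oblong sign on its dark foot, with the cross away from the robot and the ring and nib towards it. The plate's top corners are:
- top view: (361.8,144.8) and (417.3,147)
- scene view: (312,241.5) and (248.3,263.9)

The nib is at about (383,180) in the top view.

Run:
```python
from h import *
t=cams.grab_frame("top");s=cams.grab_frame("scene")
L=tri([t,s],[(361.8,144.8),(312,241.5)]);R=tri([t,s],[(417.3,147),(248.3,263.9)])
print("+y end",L,"-y end",R)
m=(L[0]+R[0])/2;d=L[0]-R[0];print("mid",m,"len",np.linalg.norm(d),"width dir deg",np.degrees(np.arctan2(d[1],d[0])))
fc=atz(t,(330+181/3.3,100+190/3.3),0.01);nb=atz(t,(330+175/3.3,100+262/3.3),0.005)
print("foot",fc,"nib",nb,"front deg",np.degrees(np.arctan2(*(nb-fc)[1::-1])))
for n,p,z in [("bowl",(326,181),.03),("orangefoot",(421,213),.01),("orangeL",(398,210),.11),("orangeR",(457,209),.11),("gluegun grip",(360,128),.03),("gg",(362,86),.03),("round",(246,205),.08),("can",(506,188),.05)]: print(n,atz(t,p,z).round(3))
z=sensors.sense();print(z["t"],z["tcp_pos"],z["orientation"].round(3) if hasattr(z["orientation"],"round") else z["orientation"])
```

```text
+y end (array([ 0.60046861, -0.07853963,  0.10645312]), [np.float64(0.0012081087534855412), np.float64(0.0012081087534854995)]) -y end (array([ 0.59353283, -0.18977726,  0.10875683]), [np.float64(0.000801554944831537), np.float64(0.0008015549448314964)])
mid [ 0.59700072 -0.13415844  0.10760497] len 0.11147745283549976 width dir deg 86.43217254107788
foot [ 0.59713449 -0.1366439   0.01      ] nib [ 0.54903632 -0.13175538  0.005     ] front deg 174.1965998840332
bowl [ 0.542 -0.006  0.03 ]
orangefoot [ 0.473 -0.211  0.01 ]
orangeL [ 0.466 -0.147  0.11 ]
orangeR [ 0.467 -0.262  0.11 ]
gluegun grip [ 0.659 -0.082  0.03 ]
gg [ 0.757 -0.088  0.03 ]
round [0.483 0.157 0.08 ]
can [ 0.518 -0.383  0.05 ]
0.8 [ 0.15269868 -0.60606416  0.23358612] [[ 0.97   0.244 -0.   ]
 [ 0.244 -0.97  -0.   ]
 [-0.     0.    -1.   ]]
```

The geometry checks out: top edge at 0.108, length 0.111, spindle at about (0.597, −0.135), joint near 0.04. The plan is to grip the plate lightly across its middle from above and twist the tool in place. I start near the negative end of joint 6 so half a turn fits.

```bash
python3 -m handwheel '[0,0,-1,0.9,1,0,1, 0,0,-1,0.9,1,0,1, 0,0,-1,0.9,1,0,1, 0,0,-1,0.9,1,0,1, 0,0,-1,0.9,1,0,1, 0,0,-1,0.9,1,0,1, 0,0,-1,0.9,1,0,1, 0,0,-1,0.9,1,0,1, 0,0,-1,0.9,1,0,1, 0,0,-1,0.9,1,0,1, 0,0,-1,0.9,1,0,1, 0,0,-1,0.9,1,0,1]'; python3 -c "
from plant import sensors;print(sensors.sense()['joint_positions'])"
```

```text
t: 2.0
tcp_pos: [0.4235, -0.305, 0.2338]
orientation: [[0.576, -0.818, 0.0], [-0.818, -0.576, -0.0], [0.0, -0.0, -1.0]]
contact_force: [0.4, -0.2, 0.4]
opening: 1.001
grip_force: 0.0
[-6.26972086e-01  1.92167137e-01  1.85208254e+00 -1.05886501e-05
  1.09687356e+00  1.90113472e+00]
```

```bash
python3 -m handwheel '[0,0,-0.8,0.99,0.97,0,1, 0,0,-0.8,0.99,0.97,0,1, 0,0,-0.8,0.99,0.97,0,1, 0,0,-0.8,0.99,0.97,0,1, 0,0,-0.8,0.99,0.97,0,1, 0,0,-0.8,0.99,0.97,0,1, 0,0,-0.8,0.99,0.97,0,1, 0,0,0,0,0,0,1, 0,0,0,0,0,0,1]'
python3 - <<'E'
from h import *
print(sensors.sense()['joint_positions'][[0,5]] if 0 else np.array(sensors.sense()['joint_positions']).round(3))
f=cams.grab_frame("wrist");K=f["intrinsics"];T=f["pose"];print(K.round(1).tolist(),T.round(3).tolist())
def proj(p):
    q=T[:3,:3].T@(np.array(p)-T[:3,3]);r=np.hypot(q[0],q[1]);th=np.arctan2(r,q[2]);return (K[0,2]+K[0,0]*th*q[0]/r,K[1,2]+K[1,1]*th*q[1]/r)
im=f["color"].copy()
for p in [(.6005,-.0785,.11),(.5935,-.1898,.11),(.597,-.135,.11)]:
    u=proj(p);print(u);cv2.circle(im,(int(u[0]),int(u[1])),2,(0,0,255),-1)
cv2.imwrite("pics/w1.png",im)
E
```

```text
t: 2.9
tcp_pos: [0.5959, -0.1359, 0.2333]
orientation: [[0.06, -0.998, -0.001], [-0.998, -0.06, -0.0], [0.0, 0.001, -1.0]]
contact_force: [-0.9, -0.4, -0.5]
opening: 1.002
grip_force: 0.0
[-0.227  0.332  1.664 -0.     1.146  2.855]
[[309.7, 0.0, 318.7], [0.0, 309.7, 202.5], [0.0, 0.0, 1.0]] [[-0.998, -0.058, -0.016, 0.599], [-0.06, 0.966, 0.252, -0.207], [0.001, 0.253, -0.967, 0.384], [0.0, 0.0, 0.0, 1.0]]
(np.float64(308.6919340403163), np.float64(258.37749451357354))
(np.float64(323.1853485798049), np.float64(142.67645095347814))
(np.float64(315.60259044833197), np.float64(202.45596073877252))
```

View pics/w1.png

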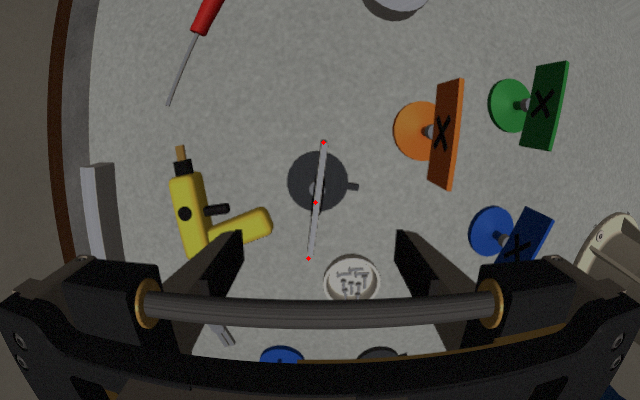

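The wrist view confirms the measured points: the plate's top edge runs (323,142)–(309,258), under the red dots, with the nib on the right. I'm descending and closing lightly.

```bash
python3 -m handwheel '[0,0,0,0.04,0.03,-0.9,0.5, 0,0,0,0,0,-0.9,0.5, 0,0,0,0,0,-0.9,0.5, 0,0,0,0,0,-0.9,0.5, 0,0,0,0,0,-0.9,0.5, 0,0,0,0,0,-0.9,0.5, 0,0,0,0,0,0,0, 0,0,0,0,0,0,0, 0,0,0,0,0,0,0, 0,0,0,0,0,0,0, 0,0,0,0,0,0,0, 0,0,0,0,0,0,0]' 5
```

```text
t: 4.15
tcp_pos: [0.5977, -0.1357, 0.0996]
orientation: [[0.058, -0.998, 0.002], [-0.998, -0.058, -0.0], [0.001, -0.002, -1.0]]
contact_force: [-0.0, -0.4, 5.4]
opening: 0.064
grip_force: 5.0
```

The opening is 5.9 mm, which matches the plate, so I start twisting.

```bash
python3 -m handwheel '[0,0,0.5,0,0,0.05,0, 0,0,1,0,0,0,0, 0,0,1,0,0,0,0, 0,0,1,0,0,0,0, 0,0,1,0,0,0,0, 0,0,1,0,0,0,0, 0,0,1,0,0,0,0, 0,0,1,0,0,0,0, 0,0,1,0,0,0,0]' 5
```

```text
t: 5.05
tcp_pos: [0.5979, -0.1355, 0.1]
orientation: [[0.791, -0.612, 0.002], [-0.612, -0.791, -0.0], [0.002, -0.001, -1.0]]
contact_force: [3.4, 0.7, -2.6]
opening: 0.061
grip_force: 5.0
```

```bash
python3 -m handwheel '[0,0,1,0,0,0,0, 0,0,1,0,0,0,0, 0,0,1,0,0,0,0, 0,0,1,0,0,0,0, 0,0,1,0,0,0,0, 0,0,1,0,0,0,0, 0,0,1,0,0,0,0, 0,0,1,0,0,0,0, 0,0,1,0,0,0,0, 0,0,1,0,0,0,0]' 5;  python3 -m handwheel '[0,0,1,0,0,0,0, 0,0,1,0,0,0,0, 0,0,1,0,0,0,0, 0,0,1,0,0,0,0, 0,0,1,0,0,0,0, 0,0,1,0,0,0,0, 0,0,1,0,0,0,0, 0,0,1,0,0,0,0]' 5; python3 -c "
from plant import sensors;s=sensors.sense();print(s['joint_positions'][5],s['moment'])"
```

```text
t: 6.05
tcp_pos: [0.5979, -0.1353, 0.1]
orientation: [[0.942, 0.334, 0.002], [0.334, -0.942, 0.0], [0.002, 0.001, -1.0]]
contact_force: [3.7, 1.4, -3.0]
opening: 0.066
grip_force: 5.0
t: 6.85
tcp_pos: [0.5978, -0.1352, 0.1]
orientation: [[0.417, 0.909, 0.002], [0.909, -0.417, 0.0], [0.001, 0.001, -1.0]]
contact_force: [3.4, 1.6, -1.8]
opening: 0.062
grip_force: 5.0
0.2040983453032649 [ 0.28757841 -0.50440834 -0.06232633]
```

```bash
python3 -m handwheel '[0,0,1,0,0,0,0, 0,0,1,0,0,0,0, 0,0,0.5,0,0,0,0, 0,0,0,0,0,0,0]' 5; for i in 1; do python3 -c "
from plant import sensors;s=sensors.sense();print(s['joint_positions'][5],s['moment'])"; done
python3 -m handwheel '[0,0,0.5,0,0,0,0, 0,0,0,0,0,0,0]' 5; python3 -c "
from plant import sensors;s=sensors.sense();print(s['joint_positions'][5],s['moment'])"
```

```text
t: 7.25
tcp_pos: [0.5977, -0.1352, 0.1001]
orientation: [[0.182, 0.983, 0.002], [0.983, -0.182, 0.0], [0.001, 0.001, -1.0]]
contact_force: [2.9, 3.8, -2.1]
opening: 0.064
grip_force: 5.0
-0.04249158837720444 [ 0.48347572 -0.66852853  0.08361792]
t: 7.45
tcp_pos: [0.5977, -0.1352, 0.1001]
orientation: [[0.134, 0.991, 0.002], [0.991, -0.134, 0.0], [0.001, 0.001, -1.0]]
contact_force: [3.3, 2.7, -1.8]
opening: 0.066
grip_force: 5.0
-0.0911849311844373 [ 0.56054258 -0.74147541  0.02381032]
```

```bash
q(){ python3 -c "
from plant import sensors;s=sensors.sense();print('MZ',round(s['moment'][2],3))"; }
python3 -m handwheel '[0,0,0.4,0,0,0,0, 0,0,0,0,0,0,0]' 5|sed -n 3,5p; q
python3 -m handwheel '[0,0,0.4,0,0,0,0, 0,0,0,0,0,0,0]' 5|sed -n 3,5p; q
python3 -m handwheel '[0,0,0.4,0,0,0,0, 0,0,0,0,0,0,0]' 5|sed -n 3,5p; q
```

```text
orientation: [[0.095, 0.995, 0.001], [0.995, -0.095, 0.0], [0.001, 0.001, -1.0]]
contact_force: [4.4, 3.8, -1.1]
opening: 0.071
MZ 0.018
orientation: [[0.055, 0.998, 0.001], [0.998, -0.055, 0.0], [0.0, 0.001, -1.0]]
contact_force: [3.4, 2.5, -1.4]
opening: 0.068
MZ -0.12
orientation: [[0.016, 1.0, 0.001], [1.0, -0.016, 0.0], [0.0, 0.001, -1.0]]
contact_force: [4.9, 3.7, -1.2]
opening: 0.081
MZ -0.146
```

The opening has grown and the moment has reversed, so the plate is against its stop. I release, lift clear and look.

```bash
python3 -m handwheel '[0,0,0,0,0,0,0.5, 0,0,0,0,0,0,0.5, 0,0,0,0,0,0,0.5, 0,0,0,0,0,0,0.5, 0,0,0,0,0,1,0.5, 0,0,0,0,0,1,0.5, 0,0,0,0,0,1,0.5, 0,0,0,0,0,1,0.5, 0,0,0,0,0,1,0.5, 0,0,0,0,0,0,0.5]'
python3 - <<'E'
from h import *
w=cams.grab_frame("wrist")["color"]
s=cams.grab_frame("scene")["color"]
cv2.imwrite("pics/w2.png",np.hstack([cv2.resize(w,(400,250),interpolation=cv2.INTER_AREA),cv2.resize(s,(400,250),interpolation=cv2.INTER_AREA)]))
cv2.imwrite("pics/w3.png",cv2.resize(w[100:300,220:420],None,fx=3,fy=3,interpolation=cv2.INTER_CUBIC))
E
```

```text
t: 9.05
tcp_pos: [0.5987, -0.136, 0.2284]
orientation: [[0.014, 1.0, 0.005], [1.0, -0.014, -0.001], [-0.001, 0.005, -1.0]]
contact_force: [-0.1, -0.1, 0.3]
opening: 0.501
grip_force: 0.0
```

View pics/w2.png

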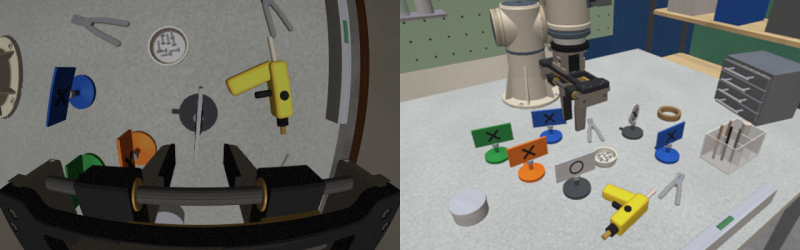

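View pics/w3.png

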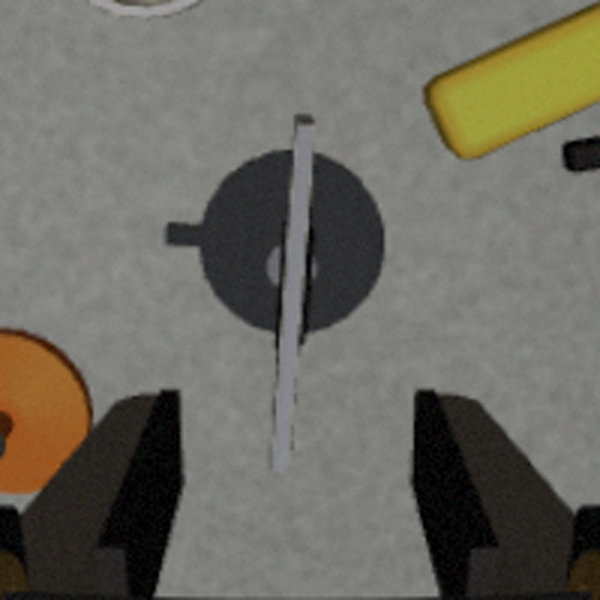

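The scene view now shows the ring away from the robot, so the crossed face looks to the nib side. In the wrist crop the plate (304,120)–(281,470) stands square to the nib (168,234) to within about 1°. The robot is clear and the round sign was not touched.

```bash
python3 -c "
from plant import order;print(order.sign_off())"
```

```text
the job is handed in; nothing more can be done
None
```

The grey oblong sign has been turned half a turn anticlockwise to its stop, so its crossed face looks to the nib side; the round sign was not touched, and the job was handed in at about 9 s on the robot's clock.

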